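# Crate the two hollowed pumpkins with their own lids

## Robot

A 6-joint arm with a two-finger parallel gripper is mounted at the origin on the work surface. World frame = base frame: x ahead of the robot, y to its left, z up, the work surface at z = 0. Lengths are in m, angles in rad, forces in N, time in s.
With the tool pointing down it reaches from about 0.35 to 0.85 m from the base axis. Payload 8.1 kg.
Tool frame: the origin (TCP) lies on the centre line of the jaws, within the pads' length; the fingertips stand 17 mm ahead of it and the grasp point (between the pads) lies 2 mm behind it; z points along the fingers, y is the line along which they close (so a half turn about z gives the same grasp; the last joint's range is limited). The gripper opens to 93 mm and grips with 3 to 60 N. Pads are 15 mm wide; open, the fingers measure 128 mm over their backs; the gripper's body (75 mm by 188 mm) begins 65 mm behind the grasp point.
Start: joints at [-1.237, 0.13, 1.488, -0, 1.523, -0.085], TCP at [0.244, -0.548, 0.236] pointing down, gripper open.
Joint ranges: [-2.96, 2.96], [-0.89, 2.26], [0.02, 2.5], [-1.34, 4.48], [0, 2.73], [-2.66, 2.66]. Speed limits (rad/s): [2.39, 2.39, 2.79, 3.14, 3.14, 3.14].

## Interface

Orientations are given as a rotation vector (axis times angle).
In Python, from workcell import env, capture, get_calibration gives the robot as it stands.
- The arm moves only by the shell command python3 -m inch 'ROWS'. ROWS is JSON, a list of rows, each an object with "offset": the shift along the tool's x, y, z as a fraction of full scale, a list of three; "angular": the turn, a rotation vector about the tool's x, y, z as a fraction of full scale, a list of three; "gripper": the finger opening in mm, from 0 to 93. In form: [{"offset": [tx, ty, tz], "angular": [rx, ry, rz], "gripper": gripper}, ...]. A call has 1 to 8 rows; each row is the pose to reach, as a shift and turn from the pose commanded when the call began, along the tool's axes at that moment, turning the shorter way round; what a row does not reach only later rows make up. Full scale, the value 1, is 0.4 m for a shift and 2 pi rad for a turn. A row lasts 1/10 s, in which the tool goes at most 50 mm and 8.59 degrees, less where a joint would pass 70% of its speed; a pose out of reach is approached as far as the arm can. A call with a number of a shift or a turn outside -1 to 1 is refused whole. A call with a gripper value outside its range is refused whole. The fingers move at their own pace and stop on an object; the grip force is fixed at half the most. Time passes only in rows, so rows that repeat a pose let the fingers close. It gives the time, the measured TCP pose, the force, the opening and the grip force at its end, in the units of the state.
- env.state(): the state, without advancing time (a new reading comes with each control period).
- capture(name): name is "scene" or "top" or "wrist"; returns the picture (400x640x3 uint8, blue, green, red); there is no depth.
- get_calibration(name): a dict with "K" (3x3 intrinsics, pixels), "R" (3x3) and "t" (3): a world point X has camera coordinates R X + t. Camera axes: x right, y down, z forward; pixel columns grow to the right and rows downward; lengths in m; the calibration is good to about 2 mm. A picture is of the moment at which its call begins: read the wrist's pose just before it. get_calibration takes no time and is no camera call; for the wrist camera it gives the pose at the moment of the call.
- env.job_done(): hands the job in; it is judged then, once.
The state is a dict: "time": time; "joints": joint angles; "joint_velocities": joint speeds; "effort": joint torques, N m; "eef_pos": TCP position; "ee_rot": TCP orientation; "wrist_force": force on the tool from outside, world axes, zero at the start; "ft_torque": the same for the moment, N m; "finger_gap": finger opening in m; "grasp_force": force on a finger pad.
Only numpy, scipy, OpenCV 4.12 (cv2) and the standard library are available. Lean on these libraries where they do the work, as an engineer would, in place of code of your own. Each camera call takes 0.05 s, during which the arm holds its last target. There are 200 camera calls.

## Task

Pack the two hollowed-out pumpkins into the divided plastic crate, standing upright: the large one in the wide compartment, the small one in the narrow compartment. Each must end with its own cut-out lid, stem up, properly seated in its opening. Leave the two uncut pumpkins, the marker pen and the spray bottle where they are.

Things in the scene. Friction and masses are not known exactly. Their poses are not given: they have to be found in the camera images.
- pumpkin_large_mid (a point): Large hollowed-out pumpkin: dark green ribbed squash, 68 mm wide, 50 mm high, top cut off so the orange inside shows; loose on the white cutting board (8 mm thick). Widest, upright part 16 to 32 mm above its underside. Opening 44 mm across at the rim (its top), tapering to 33 mm 8 mm lower. 0.12 kg. Point: on its axis, 25 mm above its underside; z up along the axis.
- pumpkin_small_mid (a point): Small hollowed-out pumpkin: same look, 52 mm wide, 40 mm high, loose on the cutting board. Widest part 13 to 26 mm above its underside. Opening 30 mm across at the rim (its top), tapering to 20 mm 7 mm lower. 0.06 kg. Point: on its axis, 20 mm above its underside; z up along the axis.
- lid_large_mid (a point): Lid of the large pumpkin: green cap 44 mm wide on an orange cone narrowing to 29 mm at its flat underside, upright stem 12 mm thick. Cap top 16 mm, stem top 40 mm above the underside. Loose, stem up, on the board. Seated, its underside is 11 mm below the pumpkin's rim and the cap's edge level with it. 0.03 kg. Point: on its axis, 20 mm above its underside; z up.
- lid_small_mid (a point): Lid of the small pumpkin: same look, 30 mm wide, underside 19 mm, stem 10 mm thick; cap top 12 mm, stem top 34 mm above the underside. Loose, stem up, on the board. Seated, its underside is 8 mm below the small pumpkin's rim. 0.015 kg. Point: on its axis, 17 mm above its underside; z up.
- whole_large_mid (a point): Large uncut pumpkin: skin and outline of the large hollowed one (68 mm wide) but closed, its stem still on; 70 mm high over the stem. Loose on the cutting board; to be left alone. Point: on its axis, 26 mm above its underside.
- whole_small_mid (a point): Small uncut pumpkin: outline of the small hollowed one (52 mm wide) but closed, its stem still on; 58 mm high over the stem. Loose on the cutting board; to be left alone. Point: on its axis, 21 mm above its underside.
- crate_wide (a point): Floor centre of the WIDE compartment (150 x 176 mm inside) of the fixed yellow-green lattice crate: 278 x 184 mm outside, 50 mm high, walls and floor 4 mm, one divider 46 mm high. Point: on that floor, 4 mm above the bench. x along the crate's long side towards the narrow compartment (the 150 mm direction), y along its short side (176 mm), z up.
- crate_narrow (a point): Floor centre of the NARROW compartment (116 x 176 mm inside) of the same crate, 137 mm from the wide one's point along the crate's x; same axes (116 mm along x, 176 mm along y).
- marker_mid (a point): Black marker pen, 132 mm long, 18 mm thick, lying loose on the bench beyond the work; to be left alone. Point: its middle, 8 mm up; x along it.
- spray_mid (a point): Spray bottle, 65 mm across, 180 mm tall, standing loose on the bench beyond the work; to be left alone. Point: on its axis, 90 mm up.
There are look-alikes about, which are no part of the job. What is shaped like the part that bears lid_small_mid but red or turquoise is not meant.

How it is judged:
By the outcome, as a careful person would: the job done as asked, in the order asked, and still so for the second after the job is handed in, with the robot touching nothing.
It also fails if it takes over 112 s, if anything falls off the work surface, if the arm or the gripper's body presses on something with over 40 N, if the wrist force passes 120 N, or if a joint passes its speed limit or range.

## Working session

There is one attempt and no reset: what is moved stays moved. The work goes in short steps, Python scripts to look and compute and a shell command to move; the robot and the scene stay as the last step left them, time stands still between calls to the robot, and variables do not carry over. Pictures are saved under pics/ and viewed, at most 14 in all, crops included, and the job is handed in when it is done.

```bash
mkdir -p pics; ls; python3 - <<'E'
from workcell import env,capture,get_calibration
import cv2,numpy as np
s=env.state();print({k:np.round(v,3).tolist() for k,v in s.items()})
for n in("scene","top"):
    cv2.imwrite(f"pics/{n}0.png",capture(n));c=get_calibration(n);print(n,np.round(c["K"],1).tolist(),np.round(c["R"],3).tolist(),np.round(c["t"],3).tolist())
E
```

```text
pics
{'time': 0.0, 'joints': [-1.237, 0.131, 1.489, 0.0, 1.523, -0.085], 'joint_velocities': [-0.001, 0.0, 0.001, -0.001, 0.001, -0.0], 'effort': [-0.001, -55.985, -49.175, 0.077, 0.036, -0.0], 'eef_pos': [0.244, -0.548, 0.235], 'ee_rot': [-3.071, -0.653, 0.0], 'wrist_force': [-0.497, 0.12, 0.417], 'ft_torque': [-0.008, -0.025, -0.017], 'grasp_force': 0.0, 'finger_gap': 0.093}
scene [[428.1, 0.0, 316.4], [0.0, 428.1, 205.9], [0.0, 0.0, 1.0]] [[0.72, 0.694, 0.001], [0.57, -0.59, -0.572], [-0.397, 0.413, -0.82]] [-0.399, -0.31, 1.305]
top [[503.8, 0.0, 320.6], [0.0, 503.8, 206.5], [0.0, 0.0, 1.0]] [[-0.021, -1.0, 0.002], [-0.985, 0.02, -0.17], [0.17, -0.006, -0.985]] [-0.058, 0.573, 1.434]
```

View pics/top0.png

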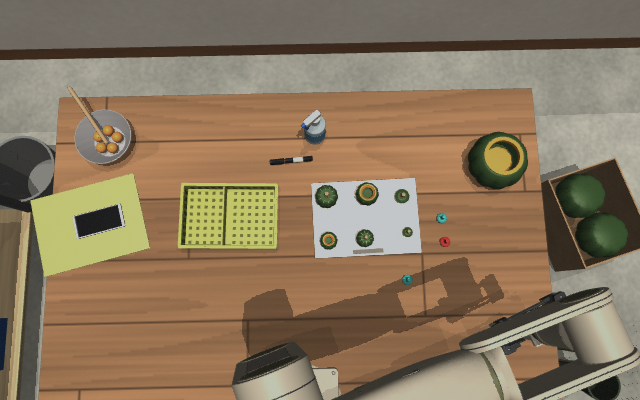

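View pics/scene0.png

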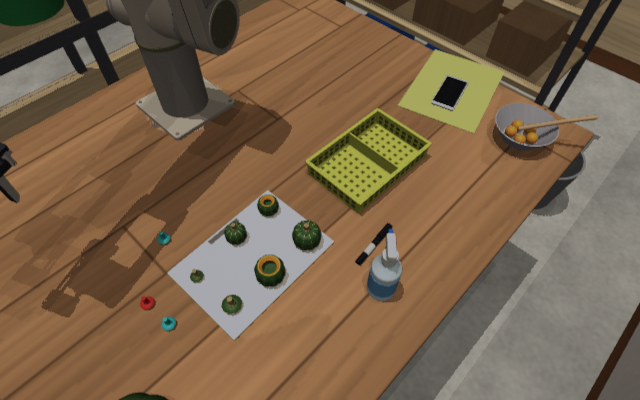

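Candidates (top view px):
- Hollow pumpkins, with an orange ring: large (367,193), small (329,240).
- Uncut pumpkins: large (326,196), small (365,238).
- Large lid: (402,196).
- Small lid: green (407,232). The look-alikes are turquoise (441,218) and (408,280), and red (445,242).

The crate's wide compartment is on the right, around (252,218), and the narrow one on the left, around (205,218).

```bash
cat > h.py <<'E'
from workcell import env,capture,get_calibration
import cv2,numpy as np
from scipy.spatial.transform import Rotation as Ro
def ray(c,uv,z):
    K,R,t=[np.array(c[k]) for k in"KRt"]
    o=-R.T@t; d=R.T@np.linalg.inv(K)@[uv[0],uv[1],1]
    return o+d*(z-o[2])/d[2]
def proj(c,X):
    K,R,t=[np.array(c[k]) for k in"KRt"]
    p=K@(R@np.array(X)+t); return p[:2]/p[2]
def off(target,yaw=None):
    """offset/angular fractions from present pose to target (tool down); yaw = direction of closing line"""
    s=env.state();R=Ro.from_rotvec(s["ee_rot"])
    o=R.inv().apply(np.array(target)-s["eef_pos"])/0.4
    return np.round(o,4)
E
python3 - <<'E'
from h import *
im={n:cv2.imread(f"pics/{n}0.png") for n in("scene","top")}
P={"L":((367,193),(269,269),.033),"S":((329,240),(268,205),.028),"lidL":((402,196),(232,304),.02),"lidS":((407,232),(197,275),.016),"WL":((326,196),(307,235),.034),"WS":((365,238),(235,232),.029)}
for k,(a,b,z) in P.items():
    r=[]
    for n,p in(("top",a),("scene",b)):
        h=cv2.cvtColor(im[n],cv2.COLOR_BGR2HSV)
        m=((h[...,1]>70)).astype(np.uint8)
        nl,lab,st,ce=cv2.connectedComponentsWithStats(m)
        w=lab[p[1]-3:p[1]+4,p[0]-3:p[0]+4].ravel();w=w[w>0];i=np.bincount(w).argmax()
        r.append((st[i,4],np.round(ray(get_calibration(n),st[i,:2]+st[i,2:4]/2-.5,z)[:2],3).tolist(),np.round(ce[i],1).tolist()))
    print(k,r)
h=cv2.cvtColor(im["top"],cv2.COLOR_BGR2HSV);m=cv2.inRange(h,(24,90,60),(40,255,255));m[:,:160]=0;m[:,300:]=0
c=max(cv2.findContours(m,0,2)[0],key=cv2.contourArea);b=cv2.boxPoints(cv2.minAreaRect(c));cal=get_calibration("top")
print(b,[np.round(ray(cal,q,.05)[:2],3).tolist() for q in b],[np.round(ray(cal,q,.0)[:2],3).tolist() for q in b])
print(np.round(ray(cal,(225,187),.046),3),np.round(ray(cal,(225,246),.046),3))
z=cv2.resize(im["top"][170:265,305:455],None,fx=5,fy=5,interpolation=cv2.INTER_CUBIC);cv2.imwrite("pics/crop.png",z)
E
```

```text
L [(np.int32(370), [0.612, -0.208], [366.8, 193.6]), (np.int32(726), [0.611, -0.208], [269.3, 270.2])]
S [(np.int32(207), [0.474, -0.091], [328.4, 240.4]), (np.int32(337), [0.474, -0.091], [267.3, 204.9])]
lidL [(np.int32(154), [0.604, -0.315], [401.5, 195.9]), (np.int32(294), [0.608, -0.316], [231.5, 304.2])]
lidS [(np.int32(68), [0.495, -0.328], [407.2, 231.9]), (np.int32(120), [0.496, -0.327], [196.2, 275.6])]
WL [(np.int32(366), [0.605, -0.088], [326.3, 196.3]), (np.int32(167646), [0.52, -0.029], [273.6, 198.7])]
WS [(np.int32(212), [0.479, -0.199], [364.7, 237.9]), (np.int32(370), [0.477, -0.199], [234.9, 232.8])]
[[178. 183.]
 [277. 183.]
 [277. 248.]
 [178. 248.]] [[0.651, 0.351], [0.645, 0.058], [0.452, 0.059], [0.458, 0.346]] [[0.663, 0.365], [0.657, 0.062], [0.457, 0.063], [0.463, 0.36]]
[0.637 0.213 0.046] [0.462 0.211 0.046]
```

View pics/crop.png

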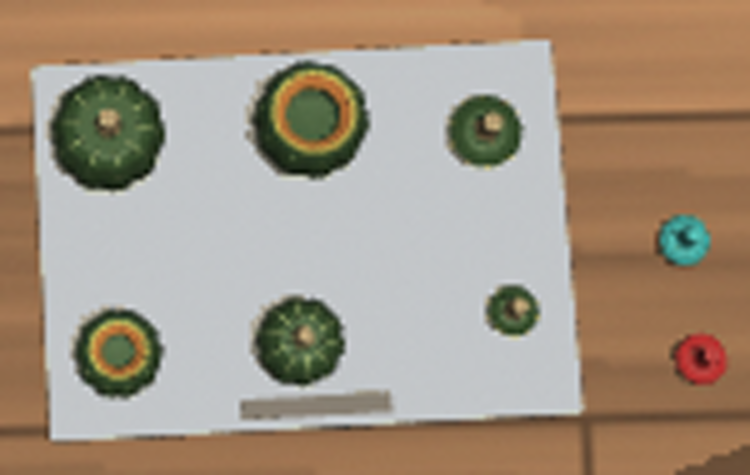

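Crop: orange-rimmed hollow pumpkins at crop px (313,117) and (118,350), the green lids at (485,130) and (513,308), with the red and turquoise decoys off the board. Both cameras agree to within a few mm, so I'm moving. All grasps will close along world x.

```bash
python3 -m inch '[{"offset":[0.6,-0.2,0],"angular":[0,0,-0.183],"gripper":93},{"offset":[0.6,-0.2,0],"angular":[0,0,-0.183],"gripper":93},{"offset":[0.6,-0.2,0],"angular":[0,0,-0.183],"gripper":93},{"offset":[0.6,-0.2,0],"angular":[0,0,-0.183],"gripper":93},{"offset":[0.6,-0.2,0],"angular":[0,0,-0.183],"gripper":93},{"offset":[0.6,-0.2,0],"angular":[0,0,-0.183],"gripper":93},{"offset":[0.6,-0.2,0],"angular":[0,0,-0.183],"gripper":93},{"offset":[0.6,-0.2,0],"angular":[0,0,-0.183],"gripper":93}]'
python3 - <<'E'
from h import *
R=Ro.from_rotvec(env.state()["ee_rot"]).as_matrix();print(R.round(3));print(off([.612,-.208,.2]))
E
```

```text
time: 0.9
eef_pos: [0.4311, -0.3765, 0.235]
ee_rot: [-2.215, -2.227, 0.0]
wrist_force: [0.3, 0.3, 0.8]
finger_gap: 0.0929
grasp_force: 0.0
[[-0.005  1.    -0.001]
 [ 1.     0.005  0.001]
 [ 0.001 -0.001 -1.   ]]
[0.4189 0.4545 0.0875]
```

```bash
python3 -m inch '[{"offset":[0.42,0.4545,0.0875],"angular":[0,0,0],"gripper":93},{"offset":[0.42,0.4545,0.0875],"angular":[0,0,0],"gripper":93},{"offset":[0.42,0.4545,0.0875],"angular":[0,0,0],"gripper":93},{"offset":[0.42,0.4545,0.0875],"angular":[0,0,0],"gripper":93},{"offset":[0.42,0.4545,0.0875],"angular":[0,0,0],"gripper":93},{"offset":[0.42,0.4545,0.0875],"angular":[0,0,0],"gripper":93},{"offset":[0.42,0.4545,0.0875],"angular":[0,0,0],"gripper":93}]'
python3 - <<'E'
from h import *
c=get_calibration("wrist");im=capture("wrist");np.save("pics/c1.npy",c,allow_pickle=True)
for k,X in dict(L=(.612,-.208,.033),S=(.474,-.091,.028),lidL=(.606,-.3155,.028),lidS=(.4955,-.3275,.025)).items():
    p=proj(c,X);print(k,p.round(1))
cv2.imwrite("pics/w1.png",im);print(off([.612,-.208,.03]))
E
```

```text
time: 1.6
eef_pos: [0.613, -0.2084, 0.1993]
ee_rot: [-2.219, -2.221, 0.002]
wrist_force: [0.2, -0.4, -0.1]
finger_gap: 0.0932
grasp_force: 0.0
L [318.8 186.1]
S [182.7  72.6]
lidL [314.1 270.3]
lidS [225.7 277.5]
[ 0.0041 -0.0008  0.4248]
```

View pics/w1.png

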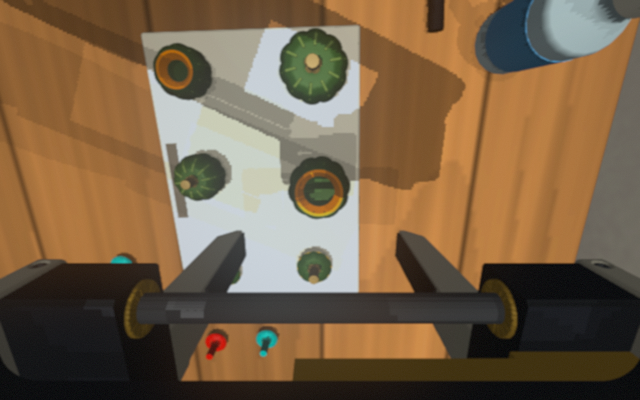

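The wrist view shows the large hollow pumpkin at (319,188), as predicted. The fingers clear its neighbours, so I'm descending to grasp.

```bash
python3 -m inch '[{"offset":[0.003,-0.002,0.12],"angular":[0,0,0],"gripper":93},{"offset":[0.003,-0.002,0.24],"angular":[0,0,0],"gripper":93},{"offset":[0.003,-0.002,0.34],"angular":[0,0,0],"gripper":93},{"offset":[0.003,-0.002,0.423],"angular":[0,0,0],"gripper":93},{"offset":[0.003,-0.002,0.423],"angular":[0,0,0],"gripper":93},{"offset":[0.003,-0.002,0.423],"angular":[0,0,0],"gripper":60},{"offset":[0.003,-0.002,0.423],"angular":[0,0,0],"gripper":60},{"offset":[0.003,-0.002,0.423],"angular":[0,0,0],"gripper":60}]'
python3 -m inch '[{"offset":[0,0,0],"angular":[0,0,0],"gripper":60},{"offset":[0,0,0],"angular":[0,0,0],"gripper":60},{"offset":[0,0,0],"angular":[0,0,0],"gripper":60},{"offset":[0,0,0],"angular":[0,0,0],"gripper":60}]'
```

```text
time: 2.45
eef_pos: [0.6125, -0.2095, 0.0328]
ee_rot: [2.223, 2.217, 0.001]
wrist_force: [0.9, -0.3, 1.1]
finger_gap: 0.0737
grasp_force: 0.0
time: 2.85
eef_pos: [0.6125, -0.2092, 0.0326]
ee_rot: [2.223, 2.218, -0.0]
wrist_force: [-3.1, -1.4, 6.6]
finger_gap: 0.0675
grasp_force: 30.0
```

```bash
python3 -m inch '[{"offset":[0,0,-0.06],"angular":[0,0,0],"gripper":60},{"offset":[0,0,-0.16],"angular":[0,0,0],"gripper":60},{"offset":[0,0,-0.26],"angular":[0,0,0],"gripper":60},{"offset":[0,0,-0.36],"angular":[0,0,0],"gripper":60},{"offset":[0.1,-0.017,-0.36],"angular":[0,0,0],"gripper":60},{"offset":[0.2,-0.034,-0.36],"angular":[0,0,0],"gripper":60},{"offset":[0.3,-0.05,-0.36],"angular":[0,0,0],"gripper":60},{"offset":[0.4,-0.067,-0.36],"angular":[0,0,0],"gripper":60}]'
python3 -m inch '[{"offset":[0.1,-0.017,0],"angular":[0,0,0],"gripper":60},{"offset":[0.2,-0.033,0],"angular":[0,0,0],"gripper":60},{"offset":[0.3,-0.05,0],"angular":[0,0,0],"gripper":60},{"offset":[0.4,-0.067,0],"angular":[0,0,0],"gripper":60},{"offset":[0.47,-0.079,0],"angular":[0,0,0],"gripper":60},{"offset":[0.47,-0.079,0],"angular":[0,0,0],"gripper":60},{"offset":[0.47,-0.079,0],"angular":[0,0,0],"gripper":60}]'
python3 - <<'E'
from h import *
c=get_calibration("wrist");cv2.imwrite("pics/w2.png",capture("wrist"))
print(off([.554,.14,.029]));
for y in(.06,.145,.215,.345): print(y,proj(c,(.554,y,.05)).round(0))
E
```

```text
time: 3.65
eef_pos: [0.5851, -0.047, 0.1754]
ee_rot: [-2.224, -2.219, -0.0]
wrist_force: [0.5, 0.3, -1.2]
finger_gap: 0.0676
grasp_force: 30.0
time: 4.35
eef_pos: [0.5542, 0.1399, 0.1753]
ee_rot: [2.222, 2.221, -0.001]
wrist_force: [-0.6, 0.1, -1.3]
finger_gap: 0.0677
grasp_force: 30.0
[ 0.0024 -0.0011  0.3658]
0.06 [319. 270.]
0.145 [319. 191.]
0.215 [319. 116.]
0.345 [319. -57.]
```

View pics/w2.png

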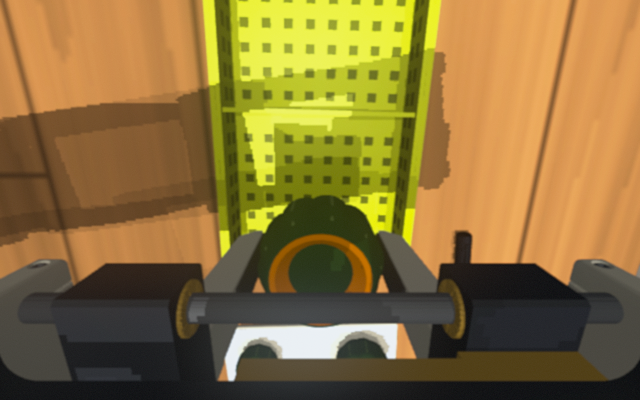

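The pumpkin is held upright, its opening at (320,265). The divider is at row 110, i.e. y≈0.22, and the crate is centred on column 321. Lowering.

```bash
python3 -m inch '[{"offset":[0.008,0,0.1],"angular":[0,0,0],"gripper":60},{"offset":[0.008,0,0.2],"angular":[0,0,0],"gripper":60},{"offset":[0.008,0,0.28],"angular":[0,0,0],"gripper":60},{"offset":[0.008,0,0.33],"angular":[0,0,0],"gripper":60},{"offset":[0.008,0,0.35],"angular":[0,0,0],"gripper":60},{"offset":[0.008,0,0.36],"angular":[0,0,0],"gripper":60},{"offset":[0.008,0,0.365],"angular":[0,0,0],"gripper":60},{"offset":[0.008,0,0.365],"angular":[0,0,0],"gripper":60}]'
```

```text
time: 5.2
eef_pos: [0.5555, 0.1426, 0.0306]
ee_rot: [2.223, 2.218, 0.002]
wrist_force: [-0.0, 0.3, -1.1]
finger_gap: 0.0673
grasp_force: 30.0
```

Not touching yet, so 1.5 mm more, then release and rise.

```bash
python3 -m inch '[{"offset":[0,0,0.004],"angular":[0,0,0],"gripper":60},{"offset":[0,0,0.004],"angular":[0,0,0],"gripper":75},{"offset":[0,0,0.004],"angular":[0,0,0],"gripper":90},{"offset":[0,0,0.004],"angular":[0,0,0],"gripper":90},{"offset":[0,0,0.004],"angular":[0,0,0],"gripper":90},{"offset":[0,0,0.004],"angular":[0,0,0],"gripper":90}]'
python3 -m inch '[{"offset":[0,0,-0.1],"angular":[0,0,0],"gripper":90},{"offset":[0,0,-0.2],"angular":[0,0,0],"gripper":90},{"offset":[0,0,-0.3],"angular":[0,0,0],"gripper":90},{"offset":[0,0,-0.42],"angular":[0,0,0],"gripper":90},{"offset":[-0.1,-0.03,-0.42],"angular":[0,0,0],"gripper":90},{"offset":[-0.2,-0.08,-0.42],"angular":[0,0,0],"gripper":90},{"offset":[-0.3,-0.12,-0.42],"angular":[0,0,0],"gripper":90},{"offset":[-0.42,-0.16,-0.42],"angular":[0,0,0],"gripper":90}]'
python3 - <<'E'
from h import *
print(off([.474,-.091,.15]))
E
```

```text
time: 5.8
eef_pos: [0.5545, 0.1427, 0.028]
ee_rot: [2.224, 2.219, 0.0]
wrist_force: [0.3, 0.4, 0.3]
finger_gap: 0.0899
grasp_force: 0.0
time: 6.6
eef_pos: [0.4895, -0.0253, 0.196]
ee_rot: [2.222, 2.22, 0.001]
wrist_force: [0.4, -1.1, 0.4]
finger_gap: 0.0899
grasp_force: 0.0
[-0.1642 -0.0388  0.1151]
```

```bash
python3 -m inch '[{"offset":[-0.1,-0.02,0.05],"angular":[0,0,0],"gripper":80},{"offset":[-0.164,-0.039,0.115],"angular":[0,0,0],"gripper":80},{"offset":[-0.164,-0.039,0.115],"angular":[0,0,0],"gripper":80},{"offset":[-0.164,-0.039,0.115],"angular":[0,0,0],"gripper":80}]'
python3 - <<'E'
from h import *
c=get_calibration("wrist");im=capture("wrist")
print(proj(c,(.474,-.091,.028)).round(1),proj(c,(.474,-.091,.048)).round(1),off([.474,-.091,.029]))
h=cv2.cvtColor(im,cv2.COLOR_BGR2HSV);m=cv2.inRange(h,(8,150,100),(22,255,255))
cv2.imwrite("pics/w3.png",im)
E
```

```text
time: 7.0
eef_pos: [0.4741, -0.0902, 0.1496]
ee_rot: [-2.225, -2.216, 0.0]
wrist_force: [0.2, -0.1, 0.7]
finger_gap: 0.0798
grasp_force: 0.0
[319.4 198.4] [319.3 204.6] [-0.0032 -0.0026  0.3037]
```

View pics/w3.png

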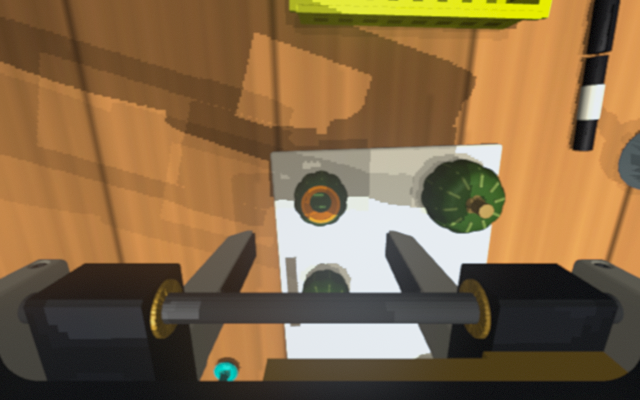

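The small pumpkin's rim is at (321,203), within about 2 px of the prediction. Grasping.

```bash
python3 -m inch '[{"offset":[0,0,0.1],"angular":[0,0,0],"gripper":80},{"offset":[0,0,0.2],"angular":[0,0,0],"gripper":80},{"offset":[0,0,0.27],"angular":[0,0,0],"gripper":80},{"offset":[0,0,0.304],"angular":[0,0,0],"gripper":80},{"offset":[0,0,0.304],"angular":[0,0,0],"gripper":80},{"offset":[0,0,0.304],"angular":[0,0,0],"gripper":46},{"offset":[0,0,0.304],"angular":[0,0,0],"gripper":46},{"offset":[0,0,0.304],"angular":[0,0,0],"gripper":46}]'
python3 -m inch '[{"offset":[0,0,0],"angular":[0,0,0],"gripper":46},{"offset":[0,0,0],"angular":[0,0,0],"gripper":46},{"offset":[0,0,0],"angular":[0,0,0],"gripper":46},{"offset":[0,0,0],"angular":[0,0,0],"gripper":46},{"offset":[0,0,0],"angular":[0,0,0],"gripper":46}]'
```

```text
time: 7.85
eef_pos: [0.4759, -0.0905, 0.0299]
ee_rot: [2.222, 2.217, 0.002]
wrist_force: [-1.1, -0.3, -0.8]
finger_gap: 0.0607
grasp_force: 0.0
time: 8.35
eef_pos: [0.4752, -0.0904, 0.0292]
ee_rot: [2.223, 2.218, 0.001]
wrist_force: [-0.9, 1.2, 6.9]
finger_gap: 0.0509
grasp_force: 30.0
```

```bash
python3 -m inch '[{"offset":[0,0,-0.06],"angular":[0,0,0],"gripper":46},{"offset":[0,0,-0.16],"angular":[0,0,0],"gripper":46},{"offset":[0,0,-0.26],"angular":[0,0,0],"gripper":46},{"offset":[0,0,-0.34],"angular":[0,0,0],"gripper":46},{"offset":[0.1,0.02,-0.34],"angular":[0,0,0],"gripper":46},{"offset":[0.2,0.042,-0.34],"angular":[0,0,0],"gripper":46},{"offset":[0.3,0.063,-0.34],"angular":[0,0,0],"gripper":46},{"offset":[0.4,0.084,-0.34],"angular":[0,0,0],"gripper":46}]'
python3 -m inch '[{"offset":[0.1,0.02,0],"angular":[0,0,0],"gripper":46},{"offset":[0.2,0.042,0],"angular":[0,0,0],"gripper":46},{"offset":[0.3,0.063,0],"angular":[0,0,0],"gripper":46},{"offset":[0.4,0.084,0],"angular":[0,0,0],"gripper":46},{"offset":[0.526,0.113,0],"angular":[0,0,0],"gripper":46},{"offset":[0.526,0.113,0],"angular":[0,0,0],"gripper":46},{"offset":[0.526,0.113,0],"angular":[0,0,0],"gripper":46}]'
python3 - <<'E'
from h import *
print(off([.554,.28,.025]),env.state()["finger_gap"])
E
```

```text
time: 9.15
eef_pos: [0.5086, 0.0711, 0.1644]
ee_rot: [2.224, 2.218, 0.0]
wrist_force: [1.6, -0.9, -1.6]
finger_gap: 0.0511
grasp_force: 30.0
time: 9.85
eef_pos: [0.5537, 0.2809, 0.1634]
ee_rot: [-2.221, -2.221, 0.002]
wrist_force: [0.3, -0.9, 0.1]
finger_gap: 0.0513
grasp_force: 30.0
[-0.002   0.0013  0.346 ] 0.05125397074444646
```

```bash
python3 -m inch '[{"offset":[0,0,0.1],"angular":[0,0,0],"gripper":46},{"offset":[0,0,0.2],"angular":[0,0,0],"gripper":46},{"offset":[0,0,0.28],"angular":[0,0,0],"gripper":46},{"offset":[0,0,0.32],"angular":[0,0,0],"gripper":46},{"offset":[0,0,0.335],"angular":[0,0,0],"gripper":46},{"offset":[0,0,0.345],"angular":[0,0,0],"gripper":46},{"offset":[0,0,0.345],"angular":[0,0,0],"gripper":46}]'
```

```text
time: 10.55
eef_pos: [0.5553, 0.2801, 0.0277]
ee_rot: [2.224, 2.218, 0.003]
wrist_force: [-0.1, -0.2, -0.0]
finger_gap: 0.0506
grasp_force: 30.0
```

```bash
python3 -m inch '[{"offset":[0,0,0.005],"angular":[0,0,0],"gripper":46},{"offset":[0,0,0.005],"angular":[0,0,0],"gripper":46},{"offset":[0,0,0.005],"angular":[0,0,0],"gripper":60},{"offset":[0,0,0.005],"angular":[0,0,0],"gripper":70},{"offset":[0,0,0.005],"angular":[0,0,0],"gripper":70},{"offset":[0,0,0.005],"angular":[0,0,0],"gripper":70}]'
python3 -m inch '[{"offset":[0,0,-0.1],"angular":[0,0,0],"gripper":70},{"offset":[0,0,-0.2],"angular":[0,0,0],"gripper":70},{"offset":[0,0,-0.3],"angular":[0,0,0],"gripper":70},{"offset":[0,0,-0.44],"angular":[0,0,0],"gripper":70},{"offset":[-0.1,0.01,-0.44],"angular":[0,0,0],"gripper":50},{"offset":[-0.2,0.02,-0.44],"angular":[0,0,0],"gripper":50},{"offset":[-0.3,0.03,-0.44],"angular":[0,0,0],"gripper":50},{"offset":[-0.41,0.035,-0.44],"angular":[0,0,0],"gripper":50}]'
python3 - <<'E'
from h import *
c=get_calibration("wrist");cv2.imwrite("pics/w4.png",capture("wrist"))
for X in((.5545,.1427,.054),(.5545,.280,.044)):print(proj(c,X).round(1))
print(off([.606,-.3155,.15]))
E
```

```text
time: 11.15
eef_pos: [0.5542, 0.2801, 0.0244]
ee_rot: [2.224, 2.219, 0.0]
wrist_force: [-0.4, -0.2, 0.5]
finger_gap: 0.0697
grasp_force: 0.0
time: 11.95
eef_pos: [0.5679, 0.1149, 0.2005]
ee_rot: [2.223, 2.22, 0.001]
wrist_force: [0.1, -0.8, -0.2]
finger_gap: 0.0504
grasp_force: 0.0
[306.1 164.6]
[304.4  14.5]
[-1.0587  0.0993  0.13  ]
```

View pics/w4.png

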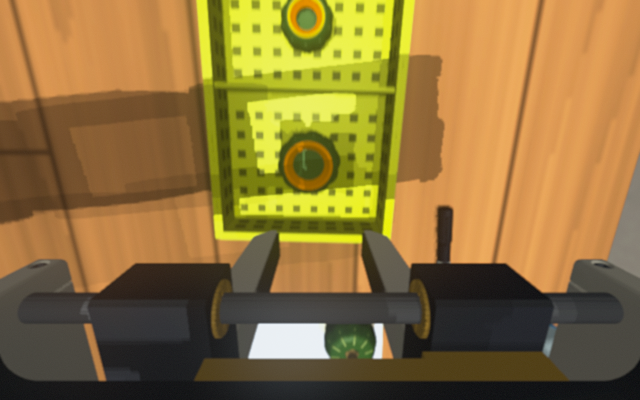

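Both pumpkins stand upright, rims at (308,165) and (307,17), each in its own compartment. Next, the large lid.

```bash
python3 -m inch '[{"offset":[-0.1,0.01,0],"angular":[0,0,0],"gripper":45},{"offset":[-0.2,0.02,0],"angular":[0,0,0],"gripper":45},{"offset":[-0.32,0.03,0],"angular":[0,0,0],"gripper":45},{"offset":[-0.44,0.04,0],"angular":[0,0,0],"gripper":45},{"offset":[-0.56,0.05,0],"angular":[0,0,0],"gripper":45},{"offset":[-0.68,0.06,0],"angular":[0,0,0],"gripper":45},{"offset":[-0.8,0.07,0],"angular":[0,0,0],"gripper":45},{"offset":[-0.9,0.085,0],"angular":[0,0,0],"gripper":45}]'
python3 -m inch '[{"offset":[-0.1,0.01,0.07],"angular":[0,0,0],"gripper":45},{"offset":[-0.16,0.014,0.13],"angular":[0,0,0],"gripper":45},{"offset":[-0.16,0.014,0.13],"angular":[0,0,0],"gripper":45},{"offset":[-0.16,0.014,0.13],"angular":[0,0,0],"gripper":45}]'
python3 - <<'E'
from h import *
c=get_calibration("wrist");im=capture("wrist")
print(proj(c,(.606,-.3155,.024)).round(1),proj(c,(.606,-.3155,.048)).round(1),off([.606,-.3155,.043]))
cv2.imwrite("pics/w5.png",im)
E
```

```text
time: 12.8
eef_pos: [0.6007, -0.2466, 0.2003]
ee_rot: [2.225, 2.218, -0.0]
wrist_force: [0.6, 0.4, 0.1]
finger_gap: 0.0451
grasp_force: 0.0
time: 13.2
eef_pos: [0.6059, -0.3078, 0.1472]
ee_rot: [-2.223, -2.216, 0.0]
wrist_force: [0.9, 0.4, 1.2]
finger_gap: 0.0449
grasp_force: 0.0
[319.7 204.9] [319.6 212.9] [-0.0204 -0.0019  0.2642]
```

View pics/w5.png

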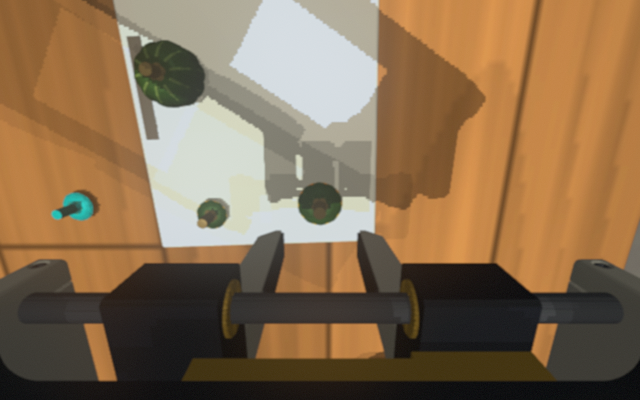

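The large lid is centred at (320,203), its stem at about (320,211), as predicted. Grasping the stem.

```bash
python3 -m inch '[{"offset":[-0.018,0,0.08],"angular":[0,0,0],"gripper":45},{"offset":[-0.018,0,0.16],"angular":[0,0,0],"gripper":45},{"offset":[-0.018,0,0.22],"angular":[0,0,0],"gripper":45},{"offset":[-0.018,0,0.262],"angular":[0,0,0],"gripper":45},{"offset":[-0.018,0,0.262],"angular":[0,0,0],"gripper":30},{"offset":[-0.018,0,0.262],"angular":[0,0,0],"gripper":6},{"offset":[-0.018,0,0.262],"angular":[0,0,0],"gripper":6},{"offset":[-0.018,0,0.262],"angular":[0,0,0],"gripper":6}]'
python3 -m inch '[{"offset":[0,0,0],"angular":[0,0,0],"gripper":6},{"offset":[0,0,0],"angular":[0,0,0],"gripper":6},{"offset":[0,0,0],"angular":[0,0,0],"gripper":6},{"offset":[0,0,0],"angular":[0,0,0],"gripper":6},{"offset":[0,0,0],"angular":[0,0,0],"gripper":6}]'
```

```text
time: 14.05
eef_pos: [0.6077, -0.3159, 0.0457]
ee_rot: [2.221, 2.217, 0.001]
wrist_force: [0.6, 0.2, 0.0]
finger_gap: 0.0178
grasp_force: 0.0
time: 14.55
eef_pos: [0.6073, -0.3158, 0.045]
ee_rot: [2.223, 2.217, 0.001]
wrist_force: [-0.2, 0.6, 6.5]
finger_gap: 0.0105
grasp_force: 30.0
```

```bash
python3 -m inch '[{"offset":[0,0,-0.06],"angular":[0,0,0],"gripper":6},{"offset":[0,0,-0.15],"angular":[0,0,0],"gripper":6},{"offset":[0,0,-0.25],"angular":[0,0,0],"gripper":6},{"offset":[0.04,0,-0.3],"angular":[0,0,0],"gripper":6},{"offset":[0.13,-0.02,-0.3],"angular":[0,0,0],"gripper":6},{"offset":[0.24,-0.03,-0.3],"angular":[0,0,0],"gripper":6},{"offset":[0.35,-0.04,-0.3],"angular":[0,0,0],"gripper":6},{"offset":[0.45,-0.05,-0.3],"angular":[0,0,0],"gripper":6}]'
python3 -m inch '[{"offset":[0.1,-0.01,0],"angular":[0,0,0],"gripper":6},{"offset":[0.2,-0.03,0],"angular":[0,0,0],"gripper":6},{"offset":[0.3,-0.04,0],"angular":[0,0,0],"gripper":6},{"offset":[0.4,-0.05,0],"angular":[0,0,0],"gripper":6},{"offset":[0.5,-0.07,0],"angular":[0,0,0],"gripper":6},{"offset":[0.6,-0.08,0],"angular":[0,0,0],"gripper":6},{"offset":[0.66,-0.082,0],"angular":[0,0,0],"gripper":6},{"offset":[0.66,-0.082,0],"angular":[0,0,0],"gripper":6}]'
python3 - <<'E'
from h import *
env.state();c=get_calibration("wrist");im=capture("wrist");cv2.imwrite("pics/w6.png",im)
h=cv2.cvtColor(im,cv2.COLOR_BGR2HSV);m=cv2.inRange(h,(6,150,90),(20,255,255));m[300:]=0
n,l,st,ce=cv2.connectedComponentsWithStats(m)
for i in range(1,n):
    if st[i,4]>60:print(st[i],ce[i].round(1),ray(c,ce[i],.054).round(4),ray(c,ce[i],.044).round(4))
print(off([.5545,.1427,.1]),proj(c,(.5545,.1427,.054)).round(1),env.state()["eef_pos"])
E
```

```text
time: 15.35
eef_pos: [0.5863, -0.1335, 0.1635]
ee_rot: [-2.224, -2.219, -0.0]
wrist_force: [0.3, 0.7, -0.3]
finger_gap: 0.0103
grasp_force: 30.0
time: 16.15
eef_pos: [0.5541, 0.1319, 0.1635]
ee_rot: [-2.219, -2.223, -0.001]
wrist_force: [-0.5, -0.5, -0.0]
finger_gap: 0.0104
grasp_force: 30.0
[    0     0   216   293 56073] [105.3 140.8] [0.3679 0.1866 0.054 ] [0.3606 0.1857 0.044 ]
[  413     0   227   293 57902] [534.  141.5] [0.741  0.1864 0.054 ] [0.7482 0.1856 0.044 ]
[305   4  34  39 541] [321.6  20.3] [0.5558 0.2796 0.054 ] [0.5558 0.2823 0.044 ]
[296 164  53  46 923] [324.1 187.8] [0.5585 0.1447 0.054 ] [0.5586 0.1422 0.044 ]
[310 272  21  20 404] [320.1 281.6] [0.5549 0.0478 0.054 ] [0.555  0.0416 0.044 ]
[0.0314 0.0004 0.1586] [319.8 189.9] [0.55435106 0.13012687 0.16345808]
```

View pics/w6.png

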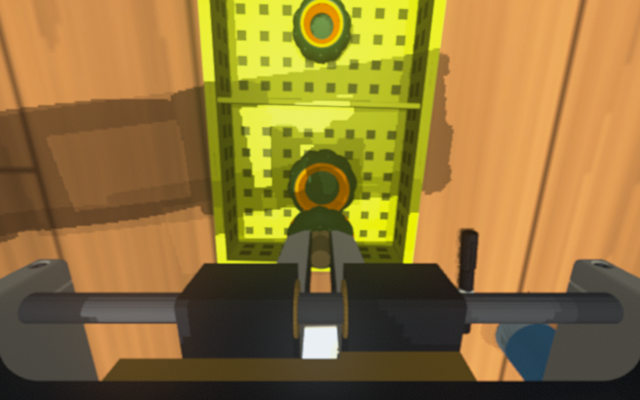

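The lid is held at (320,225). The large rim's centre is at (322,189), giving the target (0.556, 0.143). Moving above it and lowering.

```bash
python3 -m inch '[{"offset":[0.032,0.005,0],"angular":[0,0,0],"gripper":6},{"offset":[0.032,0.005,0.07],"angular":[0,0,0],"gripper":6},{"offset":[0.032,0.005,0.14],"angular":[0,0,0],"gripper":6},{"offset":[0.032,0.005,0.17],"angular":[0,0,0],"gripper":6},{"offset":[0.032,0.005,0.185],"angular":[0,0,0],"gripper":6},{"offset":[0.032,0.005,0.195],"angular":[0,0,0],"gripper":6},{"offset":[0.032,0.005,0.2],"angular":[0,0,0],"gripper":6},{"offset":[0.032,0.005,0.2],"angular":[0,0,0],"gripper":6}]'
```

```text
time: 17.0
eef_pos: [0.5573, 0.1417, 0.0843]
ee_rot: [2.224, 2.218, 0.002]
wrist_force: [0.7, 0.3, -0.7]
finger_gap: 0.0103
grasp_force: 30.0
```

```bash
python3 -m inch '[{"offset":[0.003,-0.002,0.003],"angular":[0,0,0],"gripper":6},{"offset":[0.003,-0.002,0.006],"angular":[0,0,0],"gripper":6},{"offset":[0.003,-0.002,0.009],"angular":[0,0,0],"gripper":6},{"offset":[0.003,-0.002,0.01],"angular":[0,0,0],"gripper":6},{"offset":[0.003,-0.002,0.01],"angular":[0,0,0],"gripper":6}]'
```

```text
time: 17.5
eef_pos: [0.5563, 0.143, 0.0805]
ee_rot: [2.223, 2.219, 0.001]
wrist_force: [-2.2, -0.5, 6.4]
finger_gap: 0.01
grasp_force: 30.0
```

```bash
python3 -m inch '[{"offset":[0,0,0],"angular":[0,0,0],"gripper":20},{"offset":[0,0,0],"angular":[0,0,0],"gripper":35},{"offset":[0,0,0],"angular":[0,0,0],"gripper":35},{"offset":[0,0,0],"angular":[0,0,0],"gripper":35},{"offset":[0,0,0],"angular":[0,0,0],"gripper":35}]'
python3 -m inch '[{"offset":[0,0,-0.06],"angular":[0,0,0],"gripper":35},{"offset":[0,0,-0.14],"angular":[0,0,0],"gripper":35},{"offset":[0,0,-0.25],"angular":[0,0,0],"gripper":35},{"offset":[-0.1,-0.01,-0.3],"angular":[0,0,0],"gripper":35},{"offset":[-0.2,-0.03,-0.3],"angular":[0,0,0],"gripper":35},{"offset":[-0.2,-0.03,-0.3],"angular":[0,0,0],"gripper":35}]'
python3 - <<'E'
from h import *
c=get_calibration("wrist");im=capture("wrist");cv2.imwrite("pics/w7.png",im)
print(proj(c,(.5563,.143,.059)).round(1),proj(c,(.5563,.143,.083)).round(1))
print(off([.4955,-.3275,.15]))
E
```

```text
time: 18.0
eef_pos: [0.5558, 0.1428, 0.0793]
ee_rot: [-2.224, -2.219, 0.0]
wrist_force: [-0.2, 0.5, -0.1]
finger_gap: 0.0346
grasp_force: 0.0
time: 18.6
eef_pos: [0.5439, 0.0592, 0.2007]
ee_rot: [2.226, 2.214, 0.0]
wrist_force: [-0.6, 0.5, 0.3]
finger_gap: 0.0347
grasp_force: 0.0
[331.7 106.3] [332.8 105.7]
[-0.9719 -0.1155  0.1249]
```

View pics/w7.png

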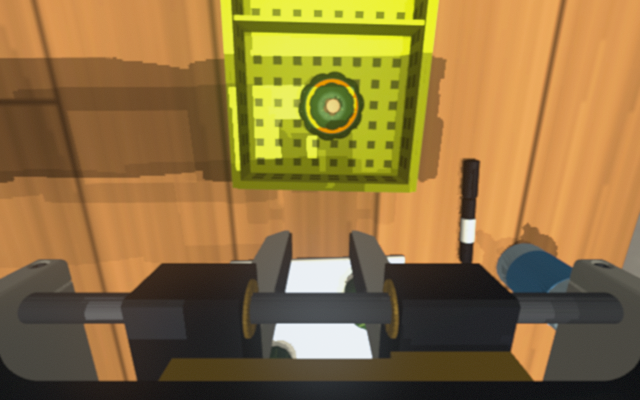

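The large lid is seated concentrically at (332,106). On to the small lid.

```bash
python3 -m inch '[{"offset":[-0.12,-0.01,0],"angular":[0,0,0],"gripper":35},{"offset":[-0.24,-0.03,0],"angular":[0,0,0],"gripper":35},{"offset":[-0.36,-0.04,0],"angular":[0,0,0],"gripper":35},{"offset":[-0.48,-0.06,0],"angular":[0,0,0],"gripper":35},{"offset":[-0.6,-0.07,0],"angular":[0,0,0],"gripper":35},{"offset":[-0.72,-0.085,0],"angular":[0,0,0],"gripper":35},{"offset":[-0.84,-0.1,0],"angular":[0,0,0],"gripper":35},{"offset":[-0.94,-0.1155,0],"angular":[0,0,0],"gripper":35}]'
python3 -m inch '[{"offset":[-0.02,0,0.06],"angular":[0,0,0],"gripper":40},{"offset":[-0.02,0,0.125],"angular":[0,0,0],"gripper":40},{"offset":[-0.02,0,0.125],"angular":[0,0,0],"gripper":40},{"offset":[-0.02,0,0.125],"angular":[0,0,0],"gripper":40}]'
python3 - <<'E'
from h import *
c=get_calibration("wrist");im=capture("wrist")
print(proj(c,(.4955,-.3275,.020)).round(1),proj(c,(.4955,-.3275,.042)).round(1),off([.4955,-.3275,.039]))
cv2.imwrite("pics/w8.png",im)
E
```

```text
time: 19.45
eef_pos: [0.4965, -0.3145, 0.1987]
ee_rot: [-2.223, -2.218, -0.0]
wrist_force: [0.9, 0.1, -1.7]
finger_gap: 0.0347
grasp_force: 0.0
time: 19.85
eef_pos: [0.4966, -0.3199, 0.1487]
ee_rot: [-2.221, -2.218, 0.0]
wrist_force: [0.1, 0.4, 0.6]
finger_gap: 0.0403
grasp_force: 0.0
[318.5 203.1] [318.3 210.1] [-0.0177 -0.0046  0.2778]
```

View pics/w8.png

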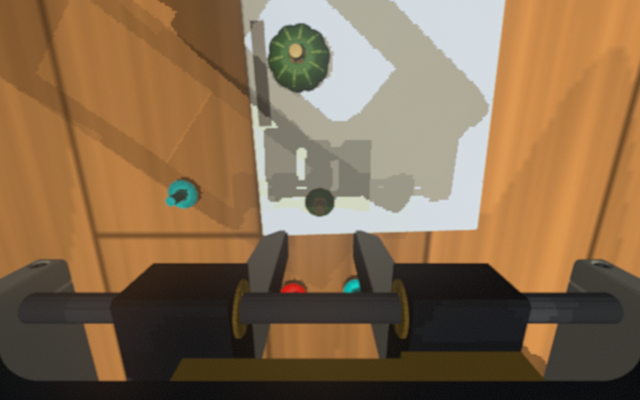

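The green small lid is at (320,202), as predicted; the red and turquoise decoys stay well clear, at rows ~290. Grasping.

```bash
python3 -m inch '[{"offset":[-0.017,-0.002,0.08],"angular":[0,0,0],"gripper":40},{"offset":[-0.017,-0.002,0.16],"angular":[0,0,0],"gripper":40},{"offset":[-0.017,-0.002,0.23],"angular":[0,0,0],"gripper":40},{"offset":[-0.017,-0.002,0.275],"angular":[0,0,0],"gripper":40},{"offset":[-0.017,-0.002,0.275],"angular":[0,0,0],"gripper":25},{"offset":[-0.017,-0.002,0.275],"angular":[0,0,0],"gripper":4},{"offset":[-0.017,-0.002,0.275],"angular":[0,0,0],"gripper":4},{"offset":[-0.017,-0.002,0.275],"angular":[0,0,0],"gripper":4}]'
python3 -m inch '[{"offset":[0,0,0],"angular":[0,0,0],"gripper":4},{"offset":[0,0,0],"angular":[0,0,0],"gripper":4},{"offset":[0,0,0],"angular":[0,0,0],"gripper":4},{"offset":[0,0,0],"angular":[0,0,0],"gripper":4},{"offset":[0,0,0],"angular":[0,0,0],"gripper":4}]'
```

```text
time: 20.7
eef_pos: [0.4972, -0.3286, 0.0416]
ee_rot: [2.221, 2.217, 0.001]
wrist_force: [0.1, 0.5, 1.0]
finger_gap: 0.0125
grasp_force: 0.0
time: 21.2
eef_pos: [0.4969, -0.3286, 0.0411]
ee_rot: [2.222, 2.217, 0.001]
wrist_force: [-0.0, 1.0, 6.7]
finger_gap: 0.0084
grasp_force: 30.0
```

```bash
python3 -m inch '[{"offset":[0,0,-0.06],"angular":[0,0,0],"gripper":4},{"offset":[0,0,-0.15],"angular":[0,0,0],"gripper":4},{"offset":[0,0,-0.25],"angular":[0,0,0],"gripper":4},{"offset":[0.04,0,-0.31],"angular":[0,0,0],"gripper":4},{"offset":[0.15,0.015,-0.31],"angular":[0,0,0],"gripper":4},{"offset":[0.26,0.03,-0.31],"angular":[0,0,0],"gripper":4},{"offset":[0.37,0.04,-0.31],"angular":[0,0,0],"gripper":4},{"offset":[0.48,0.05,-0.31],"angular":[0,0,0],"gripper":4}]'
python3 -m inch '[{"offset":[0.12,0.01,0],"angular":[0,0,0],"gripper":4},{"offset":[0.24,0.025,0],"angular":[0,0,0],"gripper":4},{"offset":[0.36,0.035,0],"angular":[0,0,0],"gripper":4},{"offset":[0.48,0.045,0],"angular":[0,0,0],"gripper":4},{"offset":[0.6,0.055,0],"angular":[0,0,0],"gripper":4},{"offset":[0.72,0.07,0],"angular":[0,0,0],"gripper":4},{"offset":[0.84,0.08,0],"angular":[0,0,0],"gripper":4},{"offset":[0.95,0.095,0],"angular":[0,0,0],"gripper":4}]'
python3 -m inch '[{"offset":[0.03,0,0],"angular":[0,0,0],"gripper":4},{"offset":[0.03,0,0],"angular":[0,0,0],"gripper":4},{"offset":[0.03,0,0],"angular":[0,0,0],"gripper":4}]'
python3 - <<'E'
from h import *
env.state();c=get_calibration("wrist");im=capture("wrist");cv2.imwrite("pics/w9.png",im[100:300,200:440].repeat(3,0).repeat(3,1))
h=cv2.cvtColor(im,cv2.COLOR_BGR2HSV);m=cv2.inRange(h,(6,150,90),(20,255,255));m[300:]=0
n,l,st,ce=cv2.connectedComponentsWithStats(m)
for i in range(1,n):
    if 60<st[i,4]<9000:print(st[i],ce[i].round(1),ray(c,ce[i],.044).round(4))
print(proj(c,(.5545,.280,.044)).round(1),env.state()["eef_pos"],off([.5555,.2805,.069]))
E
```

```text
time: 22.0
eef_pos: [0.5161, -0.1343, 0.1637]
ee_rot: [2.224, 2.218, 0.0]
wrist_force: [0.9, -0.1, 0.0]
finger_gap: 0.0082
grasp_force: 30.0
time: 22.8
eef_pos: [0.5548, 0.2464, 0.1638]
ee_rot: [2.223, 2.22, 0.001]
wrist_force: [1.2, -1.0, -0.2]
finger_gap: 0.0088
grasp_force: 30.0
time: 23.1
eef_pos: [0.555, 0.2551, 0.1632]
ee_rot: [2.224, 2.219, -0.002]
wrist_force: [-0.2, -0.2, 0.2]
finger_gap: 0.0083
grasp_force: 30.0
[305 154  34  36 575] [322.3 172.9] [0.5577 0.2795 0.044 ]
[318.8 172.4] [0.55508479 0.25455565 0.16329759] [0.065  0.0009 0.2357]
```

View pics/w9.png

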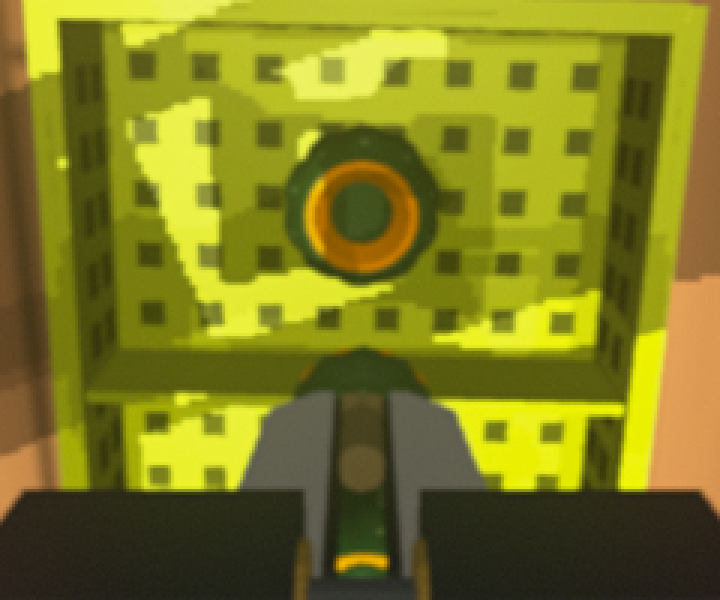

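The lid is in the jaws at crop (362,400); the small rim is centred at crop (362,215), giving the target (0.5565, 0.280). Lowering.

```bash
python3 -m inch '[{"offset":[0.0635,0.003,0],"angular":[0,0,0],"gripper":4},{"offset":[0.0635,0.003,0.07],"angular":[0,0,0],"gripper":4},{"offset":[0.0635,0.003,0.14],"angular":[0,0,0],"gripper":4},{"offset":[0.0635,0.003,0.19],"angular":[0,0,0],"gripper":4},{"offset":[0.0635,0.003,0.21],"angular":[0,0,0],"gripper":4},{"offset":[0.0635,0.003,0.222],"angular":[0,0,0],"gripper":4},{"offset":[0.0635,0.003,0.228],"angular":[0,0,0],"gripper":4},{"offset":[0.0635,0.003,0.228],"angular":[0,0,0],"gripper":4}]'
```

```text
time: 23.95
eef_pos: [0.5571, 0.2813, 0.0733]
ee_rot: [2.224, 2.218, 0.002]
wrist_force: [-0.6, 0.1, -1.0]
finger_gap: 0.0082
grasp_force: 30.0
```

```bash
python3 -m inch '[{"offset":[-0.002,0,0.003],"angular":[0,0,0],"gripper":4},{"offset":[-0.002,0,0.006],"angular":[0,0,0],"gripper":4},{"offset":[-0.002,0,0.009],"angular":[0,0,0],"gripper":4},{"offset":[-0.002,0,0.01],"angular":[0,0,0],"gripper":4},{"offset":[-0.002,0,0.01],"angular":[0,0,0],"gripper":4}]'
```

```text
time: 24.45
eef_pos: [0.5571, 0.281, 0.0698]
ee_rot: [2.223, 2.219, 0.002]
wrist_force: [-2.9, -1.5, 8.2]
finger_gap: 0.0085
grasp_force: 30.0
```

```bash
python3 -m inch '[{"offset":[0,0,0],"angular":[0,0,0],"gripper":20},{"offset":[0,0,0],"angular":[0,0,0],"gripper":35},{"offset":[0,0,0],"angular":[0,0,0],"gripper":35},{"offset":[0,0,0],"angular":[0,0,0],"gripper":35},{"offset":[0,0,0],"angular":[0,0,0],"gripper":35}]'
python3 -m inch '[{"offset":[0,0,-0.06],"angular":[0,0,0],"gripper":35},{"offset":[0,0,-0.14],"angular":[0,0,0],"gripper":35},{"offset":[0,0,-0.25],"angular":[0,0,0],"gripper":35},{"offset":[-0.1,-0.01,-0.33],"angular":[0,0,0],"gripper":35},{"offset":[-0.2,-0.03,-0.33],"angular":[0,0,0],"gripper":35},{"offset":[-0.25,-0.03,-0.33],"angular":[0,0,0],"gripper":35},{"offset":[-0.25,-0.03,-0.33],"angular":[0,0,0],"gripper":35}]'
python3 - <<'E'
from h import *
a=capture("wrist")[20:240,180:460];b=capture("scene")[90:350,130:440]
a=cv2.resize(a,(400,314),interpolation=2);b=cv2.resize(b,(390,327),interpolation=2)
o=np.zeros((327,790,3),np.uint8);o[:314,:400]=a;o[:,400:]=b;cv2.imwrite("pics/f.png",o)
E
```

```text
time: 24.95
eef_pos: [0.5562, 0.2806, 0.068]
ee_rot: [-2.224, -2.219, 0.0]
wrist_force: [0.1, -0.3, 0.2]
finger_gap: 0.0343
grasp_force: 0.0
time: 25.65
eef_pos: [0.5444, 0.1783, 0.2008]
ee_rot: [2.226, 2.215, 0.001]
wrist_force: [0.1, 1.5, -0.0]
finger_gap: 0.0348
grasp_force: 0.0
```

View pics/f.png

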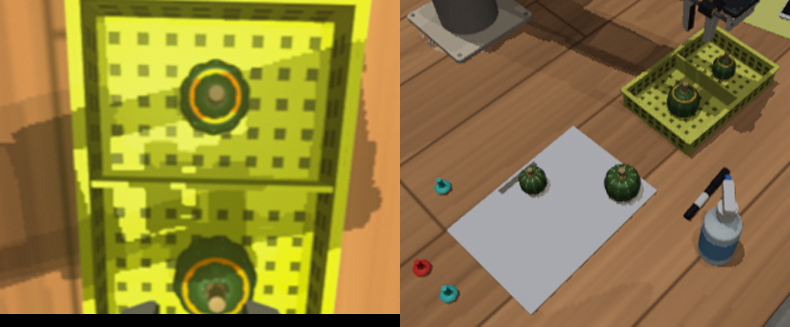

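Both lids sit concentric and upright: the small one at (214,95) and the large one at (215,285) in the left panel. The uncut pumpkins, pen and bottle are untouched. Handing in.

```bash
python3 -c "
from workcell import env
print(env.job_done())"
```

```text
the job is handed in; nothing more can be done
None
```

The job is handed in: the last pictures show both hollow pumpkins upright in their own compartments with their own lids seated, and nothing else moved, after about 26 s on the robot's clock.

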